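# Shut the sample chamber and draw out the sampling boom

## Robot

A 7-joint arm with a two-finger parallel gripper is mounted at the origin on the work surface. World frame = base frame: x ahead of the robot, y to its left, z up, the work surface at z = 0. Lengths are in m, angles in rad, forces in N, time in s.
With the tool pointing down it reaches from about 0.4 to 0.85 m from the base axis. Payload 4.5 kg.
Tool frame: the origin (TCP) lies at the very end of the fingers, on their centre line; the grasp point (between the pads) lies 19 mm behind it (r.grip_point_offset is the distance from the TCP to the grasp point, in m); z points along the fingers, y is the line along which they close (so a half turn about z gives the same grasp; the last joint's range is limited). The gripper opens to 88 mm and grips with 3 to 60 N. Pads are 18 mm wide; open, the fingers measure 123 mm over their backs; the gripper's body (75 mm by 187 mm) begins 45 mm behind the grasp point.
Start: joints at [1.317, 0.689, -0.195, 1.565, 0.157, 0.902, -0.215], TCP at [0.177, -0.599, 0.202] pointing down, gripper open.
Joint ranges: [-3.01, 3.01], [-0.46, 2.08], [-1.47, 1.51], [0.13, 2.56], [-1, 4.14], [0.04, 2.09], [-2.66, 2.66]. Speed limits (rad/s): [2.57, 2.57, 3.14, 3.14, 3.14, 3.14, 3.14].

## Interface

Orientations are given as a unit quaternion [x, y, z, w].
In Python, from plant import r gives the robot as it stands.
- The arm moves only by the tool carry_out, never from a script. Its argument "rows" is a list of rows, each a list of 3 entries, a list of its own where there are three numbers: the shift along the tool's x, y, z in cm, then the turn, a rotation vector about the tool's x, y, z in degrees, then the closure, from 0 (fully open) to 1 (shut). A call has 1 to 12 rows; each row is the pose to reach, as a shift and turn from the pose commanded when the call began, along the tool's axes at that moment; what a row does not reach only later rows make up. A row lasts 1/10 s, in which the tool goes at most 50 mm and 8.59 degrees, less where a joint would pass 70% of its speed; a pose out of reach is approached as far as the arm can. A call with a gripper value outside its range is refused whole. The fingers move at their own pace and stop on an object; "newtons" is the grip in N (left out, the last holds). Time passes only in rows, so rows that repeat a pose let the fingers close. It gives the time, the measured TCP pose, the force, the opening and the grip force at its end, in the units of the state.
- r.get_state(): the state, without advancing time (a new reading comes with each control period).
- r.snapshot(name): name is "scene" or "side" or "wrist"; returns a dict with "image" (480x640x3 uint8, red, green, blue), "fx", "fy", "cx", "cy" (pixels), "dist_coeffs" ([k1, k2, p1, p2, k3] as OpenCV has them; the pictures are not rectified), "pose" (4x4, takes a point from camera to world coordinates). Camera axes: x right, y up, looking along -z (the intrinsics and any distortion apply to the point x, -y, -z); pixel columns grow to the right and rows downward; lengths in m; the calibration is good to about 2 mm. A picture is of the moment at which its call begins. There is no depth.
- r.finish_job(): hands the job in; it is judged then, once.
The state is a dict: "clock": time; "q": joint angles; "qd": joint speeds; "joint_torque": joint torques, N m; "tool_pos": TCP position; "eef_rot": TCP orientation; "contact_force": force on the tool from outside, world axes, zero at the start; "moment": the same for the moment, N m; "opening": opening from 0.0 (shut) to 1.0 (fully open); "finger_force": force on a finger pad.
Only numpy, scipy, OpenCV 4.12 (cv2) and the standard library are available. Lean on these libraries where they do the work, as an engineer would, in place of code of your own. Each camera call takes 0.05 s, during which the arm holds its last target. There are 200 camera calls.

## Task

Push the blue door of the white sample chamber shut until it seats on its catch. Then squeeze the red lock button in the boom's black grip, keep it squeezed, draw the boom out along its sleeve until its red pointer lines up with the orange marker on the scale, and finish while still holding it steady there, because its spring pulls it back when let go. Leave the other things on the bench where they are.

Things in the scene. Friction and masses are not known exactly. Their poses are not given: they have to be found in the camera images.
- chamber_door (a joint): hinge of the blue door of the white sample chamber (240 mm wide, 200 deep, 170 high). 0 = shut, grows as it swings out towards the robot (rad); starts at 0.45 to 0.85. Slight friction: it stays where it is left. A spring roller catch resists from about 0.06 rad (up to some 12 N at door_push; a push of 15 to 20 N seats it); then the door snaps to 0, a hard stop. Seated: under 0.02 rad.
- door_hinge (a point): point on the door's vertical hinge axis, at its left edge seen from the robot, mid-thickness, 87 mm above the bench. Axes turn with the door: z up, -y along the panel to the free edge, -x out of its outer face (towards the robot when shut). Panel 220 mm wide, 12 thick, from 12 to 162 mm above the bench; it turns clockwise from above as it opens.
- door_push (a point): good place to push: on the door's outer face, 185 mm from the hinge axis (35 mm from the free edge), 125 mm above the bench; axes as door_hinge. Only a small steel bow handle stands out of this face (26 mm), 30 to 40 mm above the bench.
- boom (a joint): how far the telescoping boom is drawn out of its fixed grey sleeve (m): 0 = home and locked, at most 0.19. A spring pulls it back with 2.5 N at home to 4.4 N fully out, plus 0.5 N friction. Locked at home it moves only about 2 mm.
- boom_grip (a point): centre of the boom's upright black grip, 139 mm above the bench. y points the way the boom is drawn out (level), x across it (away from the robot), z up. Block 36 mm across (x), 34 along (y), 106 to 162 mm above the bench; the red button stands 10 mm out of its +x face: pinch width across x 46 mm free, 38 mm squeezed. Pinch from above along x; all beside it is below 103 mm.
- lock_button (a joint): travel of the red lock button (26 mm along y, 34 mm high, centre 137 mm above the bench) on the grip's +x face: 0 = out (locked), 0.008 m = squeezed fully in. It takes 3 N to start and 7 N to press fully; the boom is free of its lock beyond about 0.006 m. A grip of 15 to 30 N squeezes it fully.
- pointer (a point): end of the red pointer blade (4 mm wide) on the boom, on its top edge 102 mm above the bench, 85 mm ahead of the grip centre along y and 38 mm to its +x side; it moves with the boom. Axes as boom_grip.
- marker_mid (a point): upper near edge, at mid width, of the orange marker (10 mm wide along y, 18 mm across, 14 mm high) fixed on the white scale bar beside the boom, 102 mm above the bench. Axes as boom_grip: the pointer is on the mark when its y in this frame is 0. It lies 60 to 150 mm of boom travel away from the home position.
- tube_rack: bystander: white rack of blue-capped tubes, 70 x 160 x 97 mm, origin at the centre of its underside
- rinse_bottle: bystander: white bottle, blue cap, 60 mm across, 130 mm high, origin at the centre of its underside
- mount_a: bystander: black round specimen mount, 32 mm across, 20 mm high, origin at the centre of its underside
- mount_b: bystander: green round specimen mount, 32 mm across, 20 mm high, origin at the centre of its underside
- standard_jar: bystander: amber jar, 56 mm across, 70 mm high, origin at the centre of its underside
- screwdriver: bystander: screwdriver, 160 mm long, lying on the bench
- sample_tray: bystander: grey open tray, 120 x 160 x 30 mm, origin at the centre of its underside

How it is judged:
By the outcome, as a careful person would: the job done as asked, in the order asked, and still so for the second after the job is handed in, while the arm keeps its last pose, push and grip.
It also fails if it takes over 54 s, if anything falls off the work surface, if the arm or the gripper's body presses on something with over 40 N, if the wrist force passes 120 N, or if a joint passes its speed limit or range.

## Working session

There is one attempt and no reset: what is moved stays moved. The work goes in short steps, Python scripts to look and compute and a tool call to move; the robot and the scene stay as the last step left them, time stands still between calls to the robot, and variables do not carry over. Pictures are saved under pics/ and viewed, at most 10 in all, crops included, and the job is handed in when it is done.

Besides the shell and the picture viewer there is one more tool, called after "Request:" by a JSON object that holds its "api" and its "payload". carry_out: Moves the arm, as the interface text tells. Its arguments: {"type":"object","properties":{"rows":{"type":"array"},"newtons":{"type":"number"}},"required":["rows"]}

```bash
mkdir -p pics
python3 - <<'E'
from plant import r
import cv2,pickle
d={}
for n in("scene","side"):
    s=r.snapshot(n);d[n]=s
    cv2.imwrite(f"pics/{n}0.png",s["image"][...,::-1])
    print(n,s["fx"],s["cx"],s["cy"],s["dist_coeffs"],s["pose"])
pickle.dump(d,open("s0.pkl","wb"))
st=r.get_state();print({k:st[k] for k in("clock","tool_pos","eef_rot","contact_force","opening")})
E
```

```text
scene 508.2784339088522 318.871913094077 237.67207644806032 [-0.08812297  0.          0.          0.          0.        ] [[ 0.50420566 -0.46346453  0.72868188  1.57567926]
 [ 0.86357795  0.27364923 -0.42349643 -0.58679157]
 [-0.00312766  0.8428029   0.53821324  0.8733827 ]
 [ 0.          0.          0.          1.        ]]
side 461.3435520153298 321.7893877517682 241.4999420845057 [-0.10378747  0.          0.          0.          0.        ] [[-0.85462478  0.31632655 -0.41176936  0.14265533]
 [-0.51923388 -0.51519188  0.68188966  0.70200968]
 [ 0.00355958  0.7965644   0.6045432   0.73554085]
 [ 0.          0.          0.          1.        ]]
{'clock': 0.1, 'tool_pos': array([ 0.17719003, -0.59870948,  0.20140019]), 'eef_rot': array([ 9.89660183e-01,  1.43429685e-01, -1.53106451e-04, -7.89915114e-04]), 'contact_force': array([-0.04852307,  0.24285217,  0.08286063]), 'opening': 0.9994822378601936}
```

View pics/scene0.png

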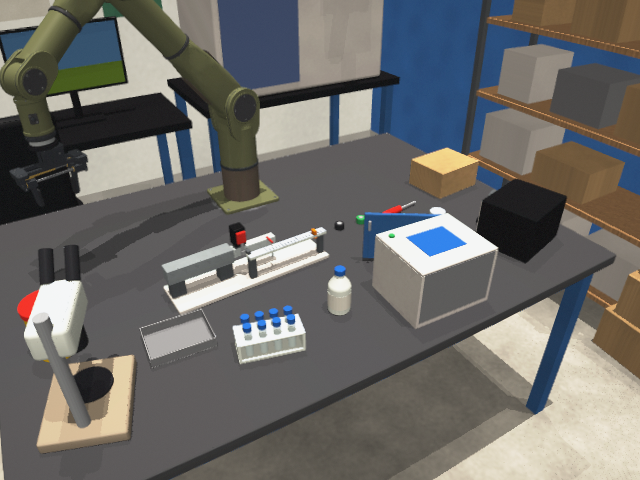

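View pics/side0.png

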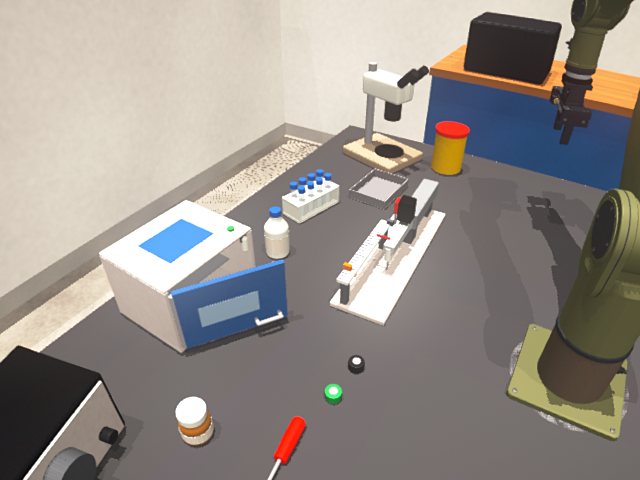

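```bash
python3 - <<'E'
import cv2
a=cv2.imread("pics/side0.png");b=cv2.imread("pics/scene0.png")
cv2.imwrite("pics/c1.png",cv2.resize(a[175:375,165:445],None,fx=2.8,fy=2.8,interpolation=cv2.INTER_CUBIC))
cv2.imwrite("pics/c2.png",cv2.resize(b[200:320,160:460],None,fx=2.6,fy=2.6,interpolation=cv2.INTER_CUBIC))
E
cat > h.py <<'E'
import numpy as np,cv2,pickle
def ray(s,uv):
    K=np.array([[s["fx"],0,s["cx"]],[0,s["fy"],s["cy"]],[0,0,1]])
    p=cv2.undistortPoints(np.array([[uv]],float),K,np.array(s["dist_coeffs"]))[0,0]
    P=np.array(s["pose"]);return P[:3,3],P[:3,:3]@np.array([p[0],-p[1],-1])
def atz(s,uv,z):
    o,d=ray(s,uv);return o+d*(z-o[2])/d[2]
def proj(s,X):
    P=np.array(s["pose"]);c=P[:3,:3].T@(np.array(X,float)-P[:3,3])
    K=np.array([[s["fx"],0,s["cx"]],[0,s["fy"],s["cy"]],[0,0,1]])
    return cv2.projectPoints(np.array([[c[0],-c[1],-c[2]]]),np.zeros(3),np.zeros(3),K,np.array(s["dist_coeffs"]))[0][0,0]
E
```

```text
(no output)
```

View pics/c1.png

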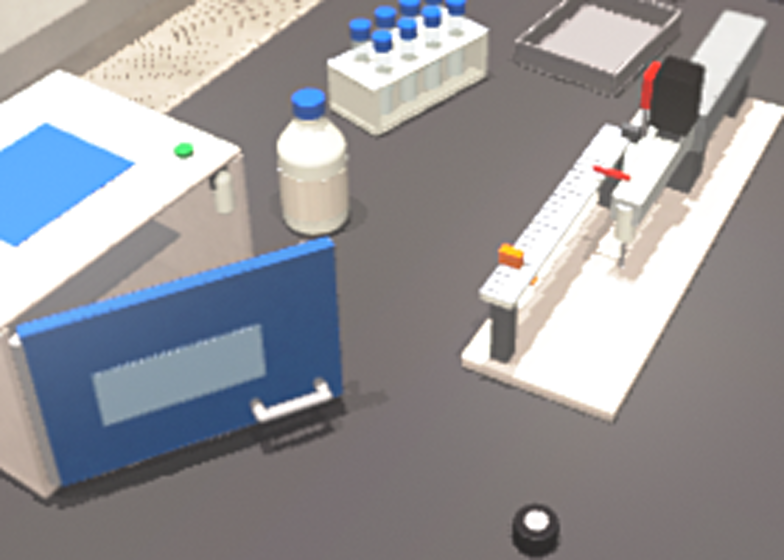

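View pics/c2.png

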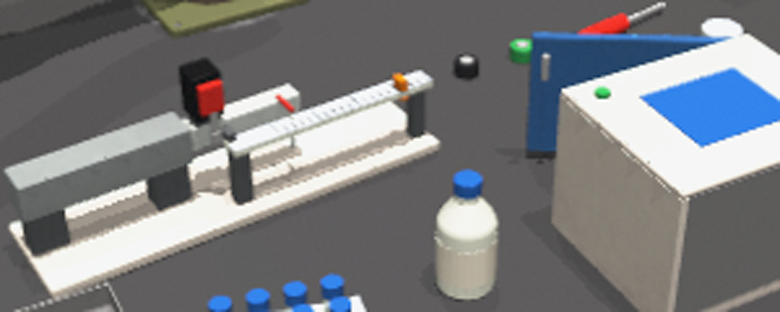

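Run:
```python
from h import *
d=pickle.load(open("s0.pkl","rb"));S,C=d["side"],d["scene"]
c1=lambda u,v:(165+u/2.8-.3,175+v/2.8-.3); c2=lambda u,v:(160+u/2.6-.3,200+v/2.6-.3)
def p(n,X):print(n,np.round(X,4))
H=atz(S,c1(22,338),.162);F=atz(S,c1(333,247),.162);p("doortop hinge,free",[H,F]);print(np.linalg.norm(H-F))
H2=atz(S,c1(62,484),.012);F2=atz(S,c1(342,395),.012);p("doorbot",[H2,F2]);print(np.linalg.norm(H2-F2))
a=atz(S,c1(605,125),.088);b=atz(S,c1(483,293),.088);p("scaleL side",[a,b]);
e=(b-a)/np.linalg.norm(b-a);print("yaw",np.degrees(np.arctan2(e[1],e[0])))
a=atz(C,c2(232,150),.088);b=atz(C,c2(434,80),.088);e=(b-a)/np.linalg.norm(b-a);p("scale scene near",[a,b]);print("yaw",np.degrees(np.arctan2(e[1],e[0])))
for n,uv in(("base R",[(465,362),(612,418),(784,105)]),):
    X=[atz(S,c1(*q),.012) for q in uv];p(n,X);e=X[2]-X[1];print("yaw",np.degrees(np.arctan2(e[1],e[0])))
p("ptr side",atz(S,c1(594,168),.102));p("ptr scene",atz(C,c2(292,109),.102))
p("mark side",atz(S,c1(522,255),.102));p("mark scene",atz(C,c2(398,75),.102))
p("grip side",atz(S,c1(683,63),.162));p("grip scene",atz(C,c2(201,73),.162))
# chamber roof edge (front): side
p("roof near-free",atz(S,c1(241,150),.17));p("roof scene",[atz(C,c2(563,92),.17),atz(C,c2(745,36),.17)])
```

```text
doortop hinge,free [[0.6788 0.3326 0.162 ]
 [0.5607 0.1525 0.162 ]]
0.21538371878025278
doorbot [[0.6836 0.3295 0.012 ]
 [0.5625 0.1504 0.012 ]]
0.21617118600525603
scaleL side [[ 0.5061 -0.183   0.088 ]
 [ 0.488   0.0669  0.088 ]]
yaw 94.13574657161719
scale scene near [[ 0.5017 -0.1823  0.088 ]
 [ 0.49    0.0706  0.088 ]]
yaw 92.65451264505795
base R [[ 0.5002  0.0703  0.012 ]
 [ 0.3755  0.064   0.012 ]
 [ 0.4078 -0.4166  0.012 ]]
yaw -86.1477263598031
ptr side [ 0.4788 -0.1018  0.102 ]
ptr scene [ 0.4825 -0.1027  0.102 ]
mark side [0.4767 0.0277 0.102 ]
mark scene [0.4798 0.0298 0.102 ]
grip side [ 0.4481 -0.201   0.162 ]
grip scene [ 0.4578 -0.1918  0.162 ]
roof near-free [0.6796 0.1031 0.17  ]
roof scene [[0.6882 0.1011 0.17  ]
 [0.6961 0.3358 0.17  ]]
```

```bash
cat >> h.py <<'E'
from scipy.spatial.transform import Rotation as R
def to(r,p,yaw=None):
    "shift(cm), turn(deg) in tool axes to world p with tool-x yaw (deg), tool down"
    s=r.get_state();Q=R.from_quat(s["eef_rot"])
    sh=Q.inv().apply(np.array(p)-s["tool_pos"])*100
    if yaw is None:tr=np.zeros(3)
    else:tr=(Q.inv()*(R.from_euler("z",yaw,degrees=True)*R.from_euler("x",180,degrees=True))).as_rotvec(degrees=True)
    print(np.round(sh,2),np.round(tr,2))
E
python3 - <<'E'
from h import *
from plant import r
to(r,(.45,-.30,.28),-3)
E
```

```text
[ 34.64 -20.91  -7.83] [-0.09  0.02 19.49]
```

Request:
{"api": "carry_out", "payload": {"rows": [[[5,-3,-7.8],[0,0,5],1],[[34.6,-20.9,-7.8],[0,0,19.5],1],[[34.6,-20.9,-7.8],[0,0,19.5],1],[[34.6,-20.9,-7.8],[0,0,19.5],1],[[34.6,-20.9,-7.8],[0,0,19.5],1],[[34.6,-20.9,-7.8],[0,0,19.5],1],[[34.6,-20.9,-7.8],[0,0,19.5],1],[[34.6,-20.9,-7.8],[0,0,19.5],1],[[34.6,-20.9,-7.8],[0,0,19.5],1],[[34.6,-20.9,-7.8],[0,0,19.5],1],[[34.6,-20.9,-7.8],[0,0,19.5],1],[[34.6,-20.9,-7.8],[0,0,19.5],1]], "newtons": 20}}

```text
clock: 1.3
tool_pos: [0.4483, -0.3022, 0.2798]
eef_rot: [1.0, -0.028, -0.001, 0.0]
contact_force: [0.0, 0.0, 0.3]
opening: 0.005
finger_force: 0.0
```

Run:
```python
from h import *
from plant import r
to(r,(.50,.19,.28),-3);to(r,(.52,.20,.115),-3);print(r.get_state()["q"])
```

```text
[  2.44 -49.43  -0.06] [ 0.04  0.09 -0.17]
[  4.41 -50.55  16.43] [ 0.04  0.09 -0.17]
[ 0.57305935  0.48247084 -0.10446043  1.71832675  0.06135904  0.94506421
 -1.18164295]
```

Request:
{"api": "carry_out", "payload": {"rows": [[[2.4,-49.4,0],[0,0,0],1],[[2.4,-49.4,0],[0,0,0],1],[[2.4,-49.4,0],[0,0,0],1],[[2.4,-49.4,0],[0,0,0],1],[[2.4,-49.4,0],[0,0,0],1],[[2.4,-49.4,0],[0,0,0],1],[[2.4,-49.4,0],[0,0,0],1],[[2.4,-49.4,0],[0,0,0],1],[[2.4,-49.4,0],[0,0,0],1],[[2.4,-49.4,0],[0,0,0],1],[[2.4,-49.4,0],[0,0,0],1],[[2.4,-49.4,0],[0,0,0],1]]}}

```text
clock: 2.5
tool_pos: [0.4999, 0.1903, 0.2796]
eef_rot: [1.0, -0.027, -0.0, 0.001]
contact_force: [0.1, -0.3, 0.3]
opening: 0.001
finger_force: 0.0
```

Run:
```python
from h import *
from plant import r
print(r.get_state()["tool_pos"],r.get_state()["q"])
to(r,(.52,.20,.115),-3)
for p in[(.57,.185),(.615,.16),(.645,.15)]:to(r,(*p,.115),-3)
```

```text
[0.49988748 0.1902752  0.27963994] [-0.35295694  0.47585346 -0.1530179   1.73292466  0.08765655  0.94066763
 -2.16487495]
[ 1.97 -1.1  16.46] [ 0.08  0.03 -0.04]
[ 7.04  0.13 16.46] [ 0.08  0.03 -0.04]
[11.67  2.39 16.46] [ 0.08  0.03 -0.04]
[14.71  3.23 16.46] [ 0.08  0.03 -0.04]
```

Descend, then start pushing gently.

Request:
{"api": "carry_out", "payload": {"rows": [[[2,-1,5],[0,0,0],1],[[2,-1,10],[0,0,0],1],[[2,-1,14],[0,0,0],1],[[2,-1,16.4],[0,0,0],1],[[2,-1,16.4],[0,0,0],1],[[3.5,-0.7,16.4],[0,0,0],1],[[5,-0.4,16.4],[0,0,0],1],[[6,-0.1,16.4],[0,0,0],1],[[7,0.1,16.4],[0,0,0],1],[[8,0.6,16.4],[0,0,0],1],[[9,1.1,16.4],[0,0,0],1]]}}

```text
clock: 3.6
tool_pos: [0.5898, 0.1751, 0.1166]
eef_rot: [1.0, -0.026, 0.0, -0.0]
contact_force: [-0.3, 0.4, -0.4]
opening: 0.006
finger_force: 0.2
```

Run:
```python
from h import *
from plant import r
for p in[(.615,.16),(.645,.15),(.663,.147)]:to(r,(*p,.115),-3)
```

```text
[2.6  1.38 0.16] [-0.01 -0.02 -0.01]
[5.65 2.22 0.16] [-0.01 -0.02 -0.01]
[7.46 2.42 0.16] [-0.01 -0.02 -0.01]
```

Request:
{"api": "carry_out", "payload": {"rows": [[[0.8,0.5,0],[0,0,0],1],[[1.6,0.9,0],[0,0,0],1],[[2.6,1.4,0],[0,0,0],1],[[3.4,1.6,0],[0,0,0],1],[[4.2,1.8,0],[0,0,0],1],[[5.0,2.0,0],[0,0,0],1],[[5.6,2.2,0],[0,0,0],1],[[5.9,2.2,0],[0,0,0],1]]}}

```text
clock: 4.4
tool_pos: [0.6476, 0.15, 0.116]
eef_rot: [1.0, -0.027, 0.0, 0.0]
contact_force: [-0.6, -1.1, 1.0]
opening: 0.004
finger_force: 0.2
```

Request:
{"api": "carry_out", "payload": {"rows": [[[0.3,0,0],[0,0,0],1],[[0.6,0,0],[0,0,0],1],[[0.8,0.1,0],[0,0,0],1],[[1.0,0.1,0],[0,0,0],1],[[1.2,0.1,0],[0,0,0],1]]}}

```text
clock: 4.9
tool_pos: [0.6561, 0.1495, 0.1159]
eef_rot: [1.0, -0.026, -0.003, 0.0]
contact_force: [-3.6, -0.3, 0.9]
opening: 0.005
finger_force: 1.8
```

Run:
```python
from plant import r
import cv2
a=r.snapshot("side")["image"][...,::-1]
cv2.imwrite("pics/d1.png",cv2.resize(a[170:370,90:330],None,fx=2.5,fy=2.5,interpolation=cv2.INTER_CUBIC))
```

```text
(no output)
```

View pics/d1.png

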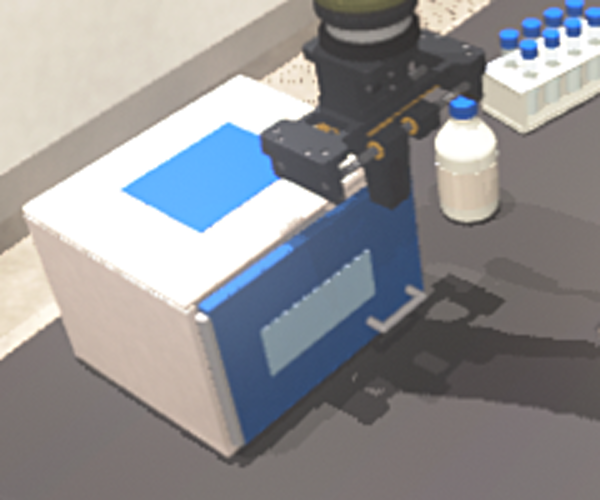

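The door is nearly shut, with the fingers at its free edge (about px 390,185 in the crop). The catch is starting to resist.

Request:
{"api": "carry_out", "payload": {"rows": [[[0.2,0,0],[0,0,0],1],[[0.4,0,0],[0,0,0],1],[[0.6,0,0],[0,0,0],1],[[0.6,0,0],[0,0,0],1]]}}

```text
clock: 5.35
tool_pos: [0.661, 0.149, 0.1159]
eef_rot: [1.0, -0.026, -0.004, 0.0]
contact_force: [-10.6, -0.3, 7.0]
opening: 0.004
finger_force: 5.2
```

Request:
{"api": "carry_out", "payload": {"rows": [[[0.2,0,0],[0,0,0],1],[[0.4,0,0],[0,0,0],1],[[0.4,0,0],[0,0,0],1]]}}

```text
clock: 5.65
tool_pos: [0.6608, 0.149, 0.1158]
eef_rot: [1.0, -0.025, -0.008, 0.001]
contact_force: [-19.3, -0.3, 12.6]
opening: 0.004
finger_force: 9.6
```

Request:
{"api": "carry_out", "payload": {"rows": [[[-1,0,0],[0,0,0],1],[[-4,0,-1],[0,0,0],1],[[-8,0,-5],[0,0,0],1],[[-11,0,-9],[0,0,0],1],[[-15,2,-13],[0,0,0],1]]}}

```text
clock: 6.15
tool_pos: [0.5294, 0.1434, 0.2371]
eef_rot: [1.0, -0.025, 0.002, -0.002]
contact_force: [0.3, -1.6, 0.0]
opening: 0.002
finger_force: 0.0
```

Run:
```python
from plant import r
from h import *
s=r.snapshot("side");pickle.dump(s,open("s2.pkl","wb"))
a=s["image"][...,::-1]
cv2.imwrite("pics/d2.png",cv2.resize(a[190:370,100:280],None,fx=3.3,fy=3.3,interpolation=cv2.INTER_CUBIC)[:600,:800])
```

```text
(no output)
```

View pics/d2.png

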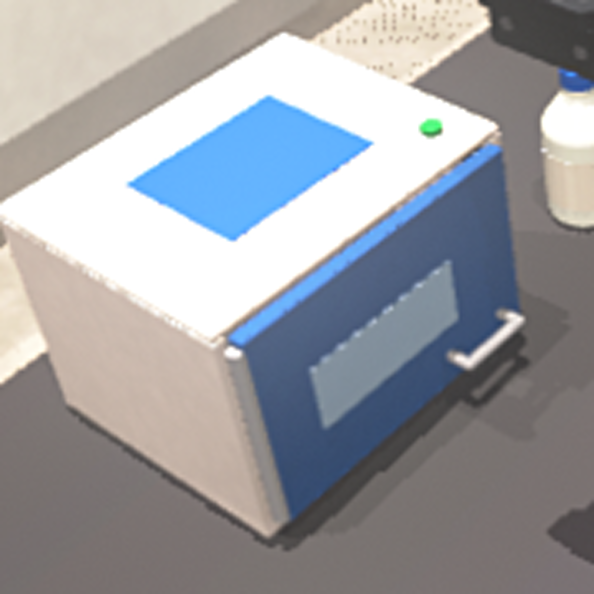

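Run:
```python
from h import *
S=pickle.load(open("s2.pkl","rb"))
c=lambda u,v:(100+u/3.3-.35,190+v/3.3-.35)
def L(n,a,b,z):
    A=atz(S,c(*a),z);B=atz(S,c(*b),z);e=B-A;print(n,A.round(4),B.round(4),np.linalg.norm(e).round(4),"yaw",np.degrees(np.arctan2(e[0],-e[1])).round(2))
L("door outer top",(243,350),(502,150),.162)
L("door bottom",(290,520),(522,315),.012)
L("roof front",(217,343),(498,134),.17)
L("roof back",(2,214),(284,33),.17)
L("roof left",(217,343),(2,214),.17)
L("roof right",(498,134),(284,33),.17)
```

```text
door outer top [0.6771 0.3325 0.162 ] [0.67  0.113 0.162] 0.2196 yaw -1.84
door bottom [0.683  0.3281 0.012 ] [0.6749 0.1057 0.012 ] 0.2225 yaw -2.09
roof front [0.6857 0.3413 0.17  ] [0.6755 0.109  0.17  ] 0.2326 yaw -2.52
roof back [0.8828 0.3325 0.17  ] [0.8811 0.0921 0.17  ] 0.2404 yaw -0.42
roof left [0.6857 0.3413 0.17  ] [0.8828 0.3325 0.17  ] 0.1973 yaw 87.43
roof right [0.6755 0.109  0.17  ] [0.8811 0.0921 0.17  ] 0.2062 yaw 85.31
```

Run:
```python
from h import *
from plant import r
to(r,(.60,.145,.125),-2);to(r,(.655,.145,.125),-2)
```

```text
[ 7.3  -0.87 11.73] [-0.06 -0.31 -0.95]
[12.79 -1.16 11.76] [-0.06 -0.31 -0.95]
```

Request:
{"api": "carry_out", "payload": {"rows": [[[5,-0.9,5],[0,0,-1],1],[[7.3,-0.9,10],[0,0,-1],1],[[7.3,-0.9,11.7],[0,0,-1],1],[[10.5,-1.1,11.7],[0,0,-1],1],[[12.3,-1.1,11.7],[0,0,-1],1],[[12.8,-1.1,11.7],[0,0,-1],1],[[12.8,-1.1,11.7],[0,0,-1],1]]}}

```text
clock: 6.9
tool_pos: [0.6582, 0.1446, 0.118]
eef_rot: [1.0, -0.018, 0.001, -0.0]
contact_force: [0.6, 0.7, -0.8]
opening: 0.008
finger_force: 0.0
```

Request:
{"api": "carry_out", "payload": {"rows": [[[0.2,0,0],[0,0,0],1],[[0.4,0,0],[0,0,0],1],[[0.6,0,0],[0,0,0],1],[[0.6,0,0],[0,0,0],1]]}}

```text
clock: 7.3
tool_pos: [0.6608, 0.145, 0.1183]
eef_rot: [1.0, -0.017, -0.002, 0.0]
contact_force: [-6.1, 0.2, 4.1]
opening: 0.008
finger_force: 2.7
```

Request:
{"api": "carry_out", "payload": {"rows": [[[0.3,0,0],[0,0,0],1],[[0.6,0,0],[0,0,0],1],[[0.6,0,0],[0,0,0],1]]}}

```text
clock: 7.6
tool_pos: [0.6606, 0.1449, 0.118]
eef_rot: [1.0, -0.017, -0.008, 0.001]
contact_force: [-18.8, -1.0, 12.9]
opening: 0.008
finger_force: 9.1
```

Request:
{"api": "carry_out", "payload": {"rows": [[[-1,0,0],[0,0,0],1],[[-5,0,-1],[0,0,0],1],[[-9,0,-5],[0,0,0],1],[[-12,0,-10],[0,0,0],0.5],[[-15,3,-14],[0,0,-5],0.2],[[-18,8,-16],[0,0,-13],0],[[-20,12,-16],[0,0,-22],0],[[-20,15,-16],[0,0,-30],0],[[-20,15,-16],[0,0,-39],0]]}}

```text
clock: 8.5
tool_pos: [0.4621, -0.0056, 0.279]
eef_rot: [0.951, 0.31, -0.001, 0.003]
contact_force: [0.5, 1.3, -0.2]
opening: 0.525
finger_force: 0.0
```

Run:
```python
from h import *
from plant import r
to(r,(.449,-.191,.26),93.8)
```

```text
[-11.97  14.2    2.  ] [  0.14   0.28 -57.72]
```

Request:
{"api": "carry_out", "payload": {"rows": [[[-12,14.2,2],[0.1,0.3,-57.7],0],[[-12,14.2,2],[0.1,0.3,-57.7],0],[[-12,14.2,2],[0.1,0.3,-57.7],0],[[-12,14.2,2],[0.1,0.3,-57.7],0],[[-12,14.2,2],[0.1,0.3,-57.7],0],[[-12,14.2,2],[0.1,0.3,-57.7],0],[[-12,14.2,2],[0.1,0.3,-57.7],0],[[-12,14.2,2],[0.1,0.3,-57.7],0],[[-12,14.2,2],[0.1,0.3,-57.7],0],[[-12,14.2,2],[0.1,0.3,-57.7],0]]}}

```text
clock: 9.5
tool_pos: [0.4515, -0.1838, 0.2583]
eef_rot: [0.683, 0.731, 0.002, -0.001]
contact_force: [-0.1, 0.2, 0.1]
opening: 1.003
finger_force: 0.0
```

Run:
```python
from plant import r
from h import *
s=r.snapshot("wrist");pickle.dump(s,open("w1.pkl","wb"))
cv2.imwrite("pics/w1.png",s["image"][...,::-1])
print(s["pose"],r.get_state()["tool_pos"])
for n,p in(("gt",(.449,-.191,.162)),("ptr",(.4805,-.102,.102)),("mk",(.478,.0287,.102))):print(n,proj(s,p))
```

```text
[[ 9.97685234e-01 -6.45896325e-02 -2.12686184e-02  4.46739465e-01]
 [ 6.79958796e-02  9.51499118e-01  3.00043312e-01 -1.05226777e-01]
 [ 8.57384462e-04 -3.00794960e-01  9.53688449e-01  4.41015700e-01]
 [ 0.00000000e+00  0.00000000e+00  0.00000000e+00  1.00000000e+00]] [ 0.45152277 -0.1837976   0.25825708]
gt [316.21263892 232.40521025]
ptr [365.25987017 102.30750336]
mk [378.4193574  -86.70933814]
```

View pics/w1.png

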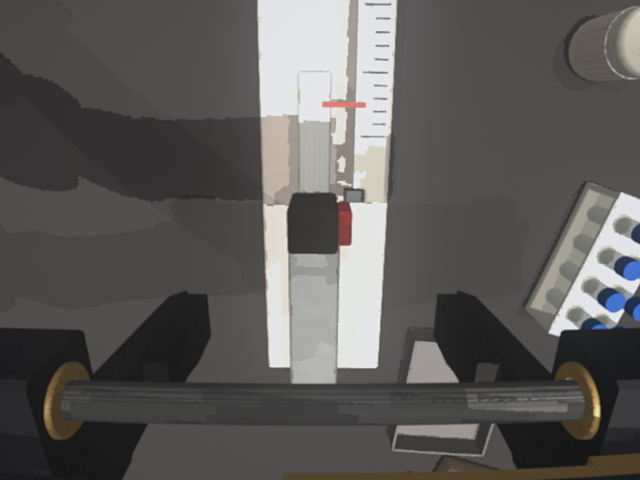

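Run:
```python
from plant import r
from h import *
s=pickle.load(open("w1.pkl","rb"))
P=atz(s,(365.5,104.5),.102);L=atz(s,(288.5,253),.162);Rr=atz(s,(338,253),.162)
u=np.array([-.066,.998,0]);x=np.array([.998,.066,0])
print(P,L,Rr,np.linalg.norm(L-Rr)); print("grip from ptr",P-.085*u-.038*x,"from edge",(L+Rr)/2+.017*u)
for a,b in(((290,260),(291,380)),((265,150),(270,366)),((391,120),(379,366))):
  z=.106 if a[0]==290 else .012
  A=atz(s,a,z);B=atz(s,b,z);print(np.degrees(np.arctan2(*(A-B)[1::-1])))
to(r,(.449,-.191,.118),93.8)
```

```text
[ 0.48084002 -0.10361817  0.102     ] [ 0.43052554 -0.20743822  0.162     ] [ 0.46525203 -0.20507797  0.162     ] 0.034806606688724546
grip from ptr [ 0.44852602 -0.19095617  0.102     ] from edge [ 0.44676679 -0.1892921   0.162     ]
92.93307468881343
92.86260793314574
93.86641352631719
[-0.77 -0.32 14.02] [ 0.07 -0.27  0.11]
```

Request:
{"api": "carry_out", "payload": {"rows": [[[-0.7,-0.3,4],[0,-0.2,0],0],[[-0.7,-0.3,8],[0,-0.2,0],0],[[-0.7,-0.3,11],[0,-0.2,0],0],[[-0.7,-0.3,13],[0,-0.2,0],0],[[-0.7,-0.3,14],[0,-0.2,0],0],[[-0.7,-0.3,14],[0,-0.2,0],0]], "newtons": 25}}

```text
clock: 10.15
tool_pos: [0.4486, -0.19, 0.1173]
eef_rot: [0.682, 0.731, 0.0, -0.001]
contact_force: [-0.6, -0.2, -0.2]
opening: 1.001
finger_force: 0.0
```

Run:
```python
from h import *
from plant import r
to(r,(.4485,-.190,.118),93.5)
```

```text
[ 0.   -0.01 -0.07] [-0.05 -0.12  0.5 ]
```

Request:
{"api": "carry_out", "payload": {"rows": [[[0,0,0],[0,0,0.3],1],[[0,0,0],[0,0,0.3],1],[[0,0,0],[0,0,0.3],1],[[0,0,0],[0,0,0.3],1],[[0,0,0],[0,0,0.3],1],[[0,0,0],[0,0,0.3],1],[[0,0,0],[0,0,0.3],1],[[0,0,0],[0,0,0.3],1]]}}

```text
clock: 10.95
tool_pos: [0.4454, -0.1907, 0.1179]
eef_rot: [0.684, 0.729, -0.002, -0.002]
contact_force: [-6.8, 0.1, 6.7]
opening: 0.401
finger_force: 27.2
```

Request:
{"api": "carry_out", "payload": {"rows": [[[0,-0.3,0],[0,0,0],1],[[0.5,-0.3,0],[0,0,0],1],[[1.5,-0.3,0],[0,0,0],1],[[2.5,-0.3,0],[0,0,0],1],[[3.5,-0.3,0],[0,0,0],1],[[4,-0.3,0],[0,0,0],1]]}}

```text
clock: 11.55
tool_pos: [0.4441, -0.1649, 0.1185]
eef_rot: [0.688, 0.725, -0.006, 0.006]
contact_force: [3.2, -33.4, -4.6]
opening: 0.38
finger_force: 24.9
```

Run:
```python
from plant import r
from h import *
w=r.snapshot("wrist");s=r.snapshot("side");c=r.snapshot("scene");pickle.dump((w,s,c),open("w2.pkl","wb"))
f=lambda im,y0,y1,x0,x1,W,H:cv2.resize(np.ascontiguousarray(im[y0:y1,x0:x1,::-1]),(W,H),interpolation=cv2.INTER_CUBIC)
top=np.hstack([f(s["image"],170,290,330,450,400,400),f(c["image"],200,300,180,300,400,400)[:, :]])
bot=f(w["image"],0,240,160,480,267,200)
im=np.zeros((600,800,3),np.uint8);im[:400]=top;im[400:,:267]=bot
cv2.imwrite("pics/m1.png",im)
st=r.get_state();print(st["contact_force"],st["moment"],st["opening"],st["tool_pos"])
```

```text
[-0.3040909   1.05402291 -0.60159515] [-0.01078519 -0.11980253  0.05148695] 0.1978634140574026 [ 0.4444124  -0.15189001  0.11838168]
```

View pics/m1.png

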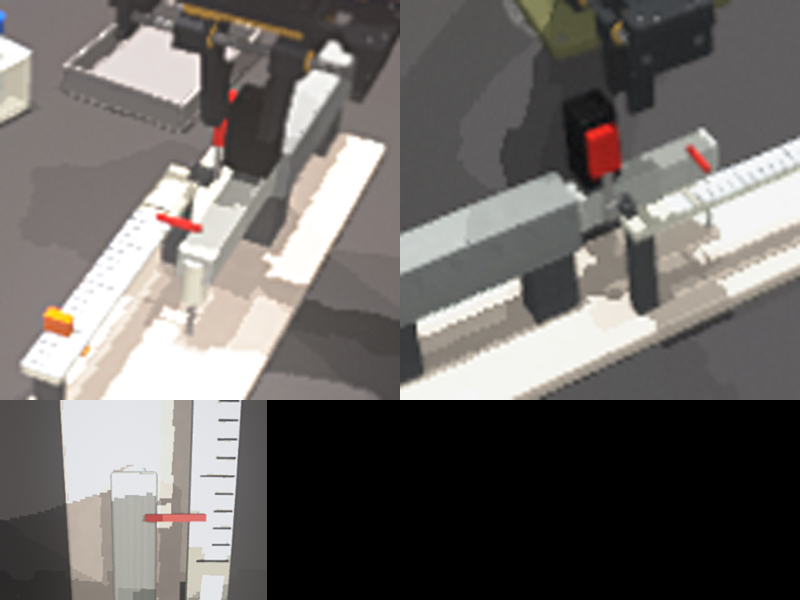

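The grip slipped off the still-locked boom, which stayed home. I'll open, go back, re-pinch and check the button before pulling.

Run:
```python
from h import *
from plant import r
to(r,(.4455,-.190,.119),93.6)
w,s,c=pickle.load(open("w2.pkl","rb"))
# boom pointer in side view: composite (157,216)->px
print(atz(s,(330+157*.3-.35,170+216*.3-.35),.102), atz(c,(180+708*.3-120-.35,200+168*.25-.35),.102))
# grip top in scene: back corner and button corners
q=lambda u,v:(180+(u-400)*.3-.35,200+v*.25-.35)
for n,u,v,z in(("topL",566,98,.162),("topmid",583,123,.162),("topR",615,115,.162),("b tl",586,130,.154),("b tr",613,125,.154),("b br",619,172,.12)):print(n,atz(c,q(u,v),z))
```

```text
[-3.81 -0.13 -0.06] [ 0.16 -0.01 -0.05]
[ 0.47941976 -0.10256198  0.102     ] [ 0.48271417 -0.10267598  0.102     ]
topL [ 0.42957028 -0.20230796  0.162     ]
topmid [ 0.46695474 -0.20267641  0.162     ]
topR [ 0.470611   -0.17645743  0.162     ]
b tl [ 0.46407292 -0.19968696  0.154     ]
b tr [ 0.46929521 -0.17835447  0.154     ]
b br [ 0.47574058 -0.17885118  0.12      ]
```

Request:
{"api": "carry_out", "payload": {"rows": [[[0,0,0],[0,0,0],0],[[0,0,0],[0,0,0],0],[[0,0,0],[0,0,0],0],[[0,0,0],[0,0,0],0],[[0,0,0],[0,0,0],0],[[0,0,0],[0,0,0],0],[[0,0,0],[0,0,0],0]], "newtons": 28}}

```text
clock: 12.4
tool_pos: [0.4434, -0.1506, 0.1181]
eef_rot: [0.684, 0.73, 0.001, -0.0]
contact_force: [-0.0, 0.2, 0.0]
opening: 0.803
finger_force: 0.0
```

Request:
{"api": "carry_out", "payload": {"rows": [[[0,0.1,0],[0,0,0],0],[[0,0.2,0],[0,0,0],0],[[-2,0.2,0],[0,0,0],0],[[-4,0,0],[0,0,0],0],[[-4,0,0],[0,0,0],0]]}}

```text
clock: 12.9
tool_pos: [0.4456, -0.1935, 0.1178]
eef_rot: [0.686, 0.728, 0.0, 0.0]
contact_force: [-0.2, -0.4, -0.4]
opening: 0.998
finger_force: 0.0
```

Request:
{"api": "carry_out", "payload": {"rows": [[[0,0,0],[0,0,0],1],[[0,0,0],[0,0,0],1],[[0,0,0],[0,0,0],1],[[0,0,0],[0,0,0],1],[[0,0,0],[0,0,0],1],[[0,0,0],[0,0,0],1],[[0,0,0],[0,0,0],1],[[0,0,0],[0,0,0],1],[[0,0,0],[0,0,0],1]]}}

```text
clock: 13.8
tool_pos: [0.4456, -0.1904, 0.118]
eef_rot: [0.684, 0.729, 0.001, -0.001]
contact_force: [-1.3, -0.2, 1.3]
opening: 0.398
finger_force: 28.0
```

Run:
```python
from plant import r
from h import *
w=r.snapshot("wrist");c=r.snapshot("scene")
f=lambda im,y0,y1,x0,x1,W,H:cv2.resize(np.ascontiguousarray(im[y0:y1,x0:x1,::-1]),(W,H),interpolation=cv2.INTER_CUBIC)
cv2.imwrite("pics/m2.png",np.hstack([f(w["image"],160,480,160,480,400,400),f(c["image"],205,285,205,285,400,400)]))
st=r.get_state();print(st["tool_pos"],st["opening"],st["contact_force"])
```

```text
[ 0.44556464 -0.19045782  0.11804434] 0.40178704059193265 [-1.55121136  0.12182259  1.434309  ]
```

View pics/m2.png

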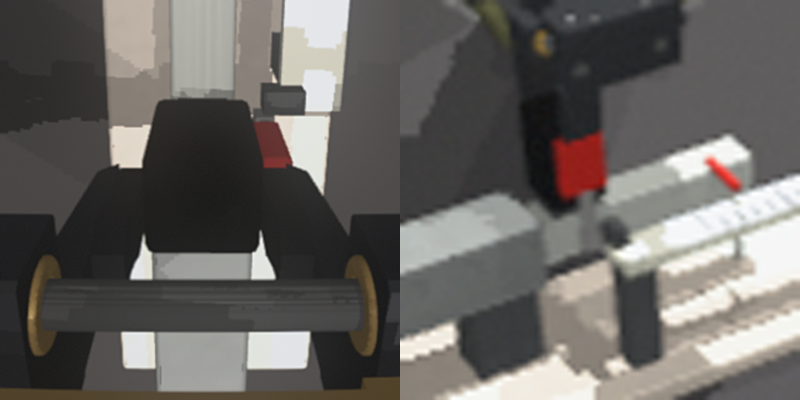

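Run:
```python
from h import *
w,s,c=pickle.load(open("w2.pkl","rb"))
q=lambda X:(400+(proj(c,X)[0]-205)*5,(proj(c,X)[1]-205)*5)
G=np.array([.447,-.190,0]);x=np.array([.998,.066,0]);u=np.array([-.066,.998,0])
for z in(.106,.118,.12,.137,.154,.162):print(z,"face+18",np.round(q(G+.018*x+[0,0,z]),0),"fingerback+35 (±9)",np.round(q(G+.035*x-.009*u+[0,0,z])),np.round(q(G+.035*x+.009*u+[0,0,z])))
```

```text
0.106 face+18 [579. 205.] fingerback+35 (±9) [579. 225.] [608. 215.]
0.118 face+18 [577. 187.] fingerback+35 (±9) [577. 206.] [606. 196.]
0.12 face+18 [577. 184.] fingerback+35 (±9) [576. 203.] [606. 193.]
0.137 face+18 [574. 158.] fingerback+35 (±9) [574. 177.] [604. 167.]
0.154 face+18 [572. 131.] fingerback+35 (±9) [571. 150.] [601. 140.]
0.162 face+18 [570. 118.] fingerback+35 (±9) [569. 137.] [600. 127.]
```

Run:
```python
from h import *
w,s,c=pickle.load(open("w2.pkl","rb"))
T=np.array([.4444,-.152,0])
for z in(.118,.137,.155,.18):
  a=proj(c,T+[.012,0,z]);b=proj(s,T+[.012,0,z])
  print(z,"scene comp",(a[0]-180)/.3+400,(a[1]-200)/.25,"side comp",(b[0]-330)/.3,(b[1]-170)/.3)
```

```text
0.118 scene comp 638.5544911168957 149.11795866458044 side comp 217.30519912544634 171.45568996928858
0.137 scene comp 636.8474921817083 125.82309470823634 side comp 219.96729794736174 149.13729479583094
0.155 scene comp 635.2122529793521 103.43994787446559 side comp 222.53061438110234 127.56222457253492
0.18 scene comp 632.911604764086 71.83550514704552 side comp 226.15852538150156 96.88193486638417
```

The images put the real fingertips about 33 mm above the reported TCP. They projected at z of about 0.15, and the fingers closed on the bare grip just above the button. I'll open, lower by that much while watching the force, and re-pinch.

Request:
{"api": "carry_out", "payload": {"rows": [[[0,0,0],[0,0,0],0],[[0,0,0],[0,0,0],0],[[0,0,0],[0,0,0],0],[[0,0,0],[0,0,0],0],[[0,0,0],[0,0,0],0],[[0,0,0],[0,0,0],0],[[0,0,0],[0,0,0],0],[[0,0,0],[0,0,0],0],[[0,0,0.7],[0,0,0],0],[[0,0,1.4],[0,0,0],0],[[0,0,1.4],[0,0,0],0]]}}

```text
clock: 15.0
tool_pos: [0.4453, -0.1903, 0.103]
eef_rot: [0.684, 0.73, 0.0, -0.001]
contact_force: [0.1, -0.4, 1.1]
opening: 1.001
finger_force: 0.0
```

Request:
{"api": "carry_out", "payload": {"rows": [[[0,0,0.5],[0,0,0],0],[[0,0,1],[0,0,0],0],[[0,0,1.5],[0,0,0],0],[[0,0,1.8],[0,0,0],0],[[0,0,1.8],[0,0,0],0]]}}

```text
clock: 15.5
tool_pos: [0.4458, -0.1904, 0.0856]
eef_rot: [0.684, 0.73, 0.001, -0.001]
contact_force: [-0.3, 0.0, -0.1]
opening: 1.002
finger_force: 0.0
```

Request:
{"api": "carry_out", "payload": {"rows": [[[0,0,0],[0,0,0],1],[[0,0,0],[0,0,0],1],[[0,0,0],[0,0,0],1],[[0,0,0],[0,0,0],1],[[0,0,0],[0,0,0],1],[[0,0,0],[0,0,0],1],[[0,0,0],[0,0,0],1],[[0,0,0],[0,0,0],1],[[0,0,0],[0,0,0],1]]}}

```text
clock: 16.4
tool_pos: [0.446, -0.1905, 0.0863]
eef_rot: [0.684, 0.729, 0.001, -0.0]
contact_force: [-0.4, 0.2, 4.3]
opening: 0.414
finger_force: 28.0
```

Request:
{"api": "carry_out", "payload": {"rows": [[[0.3,0,0],[0,0,0],1],[[0.6,0,0],[0,0,0],1],[[1.0,0,0],[0,0,0],1],[[1.0,0,0],[0,0,0],1]]}}

```text
clock: 16.8
tool_pos: [0.4454, -0.1801, 0.0863]
eef_rot: [0.684, 0.73, 0.001, -0.0]
contact_force: [-0.2, -2.0, 6.1]
opening: 0.417
finger_force: 28.0
```

Unlocked: the pull now takes about 2 N. I'll draw it out further.

Request:
{"api": "carry_out", "payload": {"rows": [[[1,0,0],[0,0,0],1],[[2,0,0],[0,0,0],1],[[3,0,0],[0,0,0],1],[[4,0,0],[0,0,0],1],[[5,0,0],[0,0,0],1],[[6,0,0],[0,0,0],1],[[7,0,0],[0,0,0],1],[[8,0,0],[0,0,0],1],[[9,0,0],[0,0,0],1],[[10,0,0],[0,0,0],1],[[10.8,0,0],[0,0,0],1],[[10.8,0,0],[0,0,0],1]]}}

```text
clock: 18.0
tool_pos: [0.4389, -0.0708, 0.0863]
eef_rot: [0.683, 0.73, 0.002, -0.0]
contact_force: [3.2, -2.6, 4.4]
opening: 0.417
finger_force: 28.0
```

Run:
```python
from plant import r
from h import *
w,s,c=[r.snapshot(n) for n in("wrist","side","scene")];pickle.dump((w,s,c),open("w3.pkl","wb"))
M=(.479,.0287,.102)
def f(S,h,W):
    u,v=proj(S,M);x0=int(max(0,min(640-2*h,u-h)));y0=int(max(0,min(480-2*h,v-h)));print(x0,y0,u,v)
    return cv2.resize(np.ascontiguousarray(S["image"][y0:y0+2*h,x0:x0+2*h,::-1]),(W,W),interpolation=cv2.INTER_CUBIC)
im=np.zeros((600,800,3),np.uint8)
im[:400,:400]=f(w,80,400);im[:400,400:]=f(s,25,400);im[400:,:200]=f(c,20,200)
cv2.imwrite("pics/e1.png",im)
```

```text
365 0 445.28916873556716 54.89182787426466
324 240 349.95173902420606 265.654833865109
292 208 312.319758105601 228.513837593249
```

View pics/e1.png

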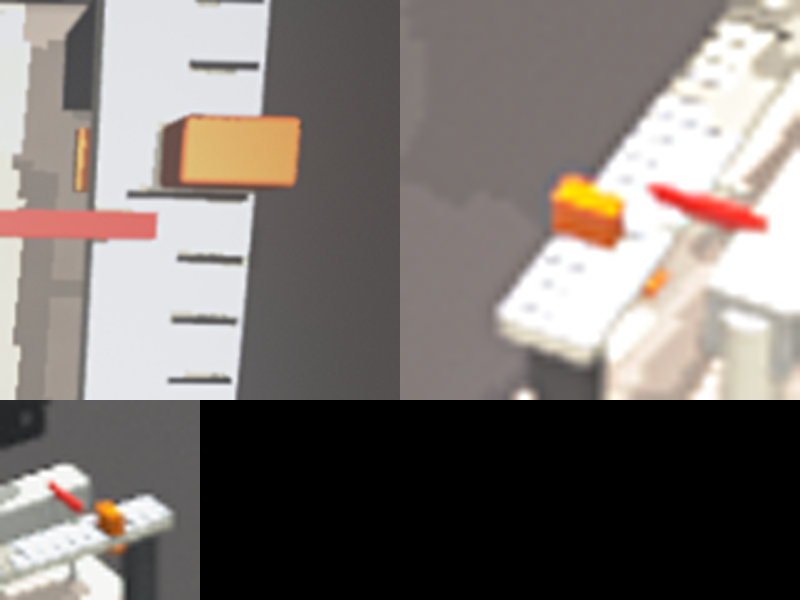

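Run:
```python
from plant import r
from h import *
w,s,c=pickle.load(open("w3.pkl","rb"))
W=lambda u,v:atz(w,(365+u/2.5-.3,v/2.5-.3),.102)
y=R.from_quat(r.get_state()["eef_rot"]).apply([1,0,0])
P=W(157,225);M=W(184,151.5);print(P,M,(M-P)@y,(W(184,117)-W(184,186))@y)
g=lambda u,v:atz(s,(324+(u-400)/8-.4,240+v/8-.4),.102)
P=g(652,189);M=g(622,203);print(P,M,(M-P)@y)
```

```text
[0.47393912 0.01576778 0.102     ] [0.47663385 0.02658156 0.102     ] 0.01061741205631893 0.009771458832293453
[0.47343676 0.01585321 0.102     ] [0.47752795 0.02516973 0.102     ] 0.009033182580864552
```

Request:
{"api": "carry_out", "payload": {"rows": [[[0.5,0.1,0],[0,0,0],1],[[1.06,0.1,0],[0,0,0],1],[[1.06,0.1,0],[0,0,0],1],[[1.06,0.1,0],[0,0,0],1],[[1.06,0.1,0],[0,0,0],1]]}}

```text
clock: 18.65
tool_pos: [0.4384, -0.0626, 0.0863]
eef_rot: [0.684, 0.729, 0.001, -0.0]
contact_force: [1.2, -2.4, 5.7]
opening: 0.42
finger_force: 28.0
```

```bash
cat > chk.py <<'E'
from plant import r
from h import *
w=r.snapshot("wrist");hsv=cv2.cvtColor(np.ascontiguousarray(w["image"]),cv2.COLOR_RGB2HSV)
y=R.from_quat(r.get_state()["eef_rot"]).apply([1,0,0])
red=cv2.inRange(hsv,(0,110,120),(5,255,255))|cv2.inRange(hsv,(174,110,120),(180,255,255))
org=cv2.inRange(hsv,(9,100,170),(22,255,255))
def box(m,n):
    k,l,st,c=cv2.connectedComponentsWithStats(m)
    for i in np.argsort(-st[1:,4])[:3]+1:print(n,st[i],c[i].round(1))
    return l,st
roi=np.zeros_like(red);roi[0:170,300:600]=1
l,st=box(red*roi,"red");lo,so=box(org*roi,"org")
i=1+np.argmax(st[1:,4]);j=1+np.argmax(so[1:,4])
x1=st[i,0]+st[i,2]-4;rr=np.where(l[:,x1]==i)[0]
x2=so[j,0]+2;ro=np.where(lo[:,x2]==j)[0]
P=atz(w,(x1,(rr[0]+rr[-1])/2),.102);M=atz(w,(x2,(ro[0]+ro[-1])/2),.102)
print(rr[[0,-1]],ro[[0,-1]],P,M,"gap mm",1e3*(M-P)@y)
E
python3 chk.py
```

```text
red [338  83  90  12 872] [383.2  88.7]
org [ 435   69   48   27 1217] [458.4  81.9]
org [394  72   5  12  43] [396.2  77.4]
[85 94] [71 94] [0.47230193 0.02382516 0.102     ] [0.47691221 0.02672546 0.102     ] gap mm 2.6006910254620323
```

Request:
{"api": "carry_out", "payload": {"rows": [[[0.15,0,0],[0,0,0],1],[[0.26,0,0],[0,0,0],1],[[0.26,0,0],[0,0,0],1],[[0.26,0,0],[0,0,0],1],[[0.26,0,0],[0,0,0],1]]}}

```text
clock: 19.2
tool_pos: [0.4382, -0.0602, 0.0863]
eef_rot: [0.684, 0.729, 0.0, -0.0]
contact_force: [1.7, -3.6, 5.3]
opening: 0.415
finger_force: 28.0
```

```bash
python3 chk.py
```

```text
red [338  84  90  12 885] [382.9  88.8]
org [ 435   76   47   27 1181] [457.9  88.5]
org [394  77   5   7  24] [395.8  80.6]
org [394  95   2   6  12] [394.5  97.5]
[85 94] [ 76 101] [0.47217406 0.02620253 0.102     ] [0.4770729  0.02694234 0.102     ] gap mm 0.4270095393006758
```

Request:
{"api": "carry_out", "payload": {"rows": [[[0.04,0,0],[0,0,0],1],[[0.04,0,0],[0,0,0],1],[[0.04,0,0],[0,0,0],1],[[0.04,0,0],[0,0,0],1],[[0.04,0,0],[0,0,0],1]]}}

```text
clock: 19.75
tool_pos: [0.4382, -0.06, 0.0863]
eef_rot: [0.684, 0.729, 0.0, -0.0]
contact_force: [2.0, -4.1, 4.7]
opening: 0.414
finger_force: 28.0
```

```bash
python3 chk.py
python3 - <<'E'
from h import *
from plant import r
s=r.snapshot("side");a=pickle.load(open("s2.pkl","rb"))
d=cv2.absdiff(s["image"],a["image"])[250:350,165:250];print("door diff",d.mean())
E
```

```text
red [338  84  90  12 886] [382.9  88.8]
org [ 435   77   47   26 1166] [457.9  89.3]
org [394  78   5   6  23] [395.7  80.7]
org [394  95   2   7  14] [394.5  98. ]
[85 94] [ 77 102] [0.4721666  0.02643131 0.102     ] [0.47711331 0.02680925 0.102     ] gap mm 0.06347383126504952
door diff 2.819372549019608
```

Aligned and steady, and the door is unchanged, so I'm handing in.

```bash
python3 -c "
from plant import r
print(r.finish_job())"
```

```text
the job is handed in; nothing more can be done
None
```

I pushed the door against its hard stop and it looks seated. The boom is drawn out with its button squeezed and the pointer held about 0.1 mm from the marker by the wrist camera. The job was handed in at about 20 s. The first pull slipped off the still-locked boom because the fingers had closed above the button, so I gripped lower and pulled again.

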